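# Lock down the power supply cover

## Task

The cover of the grey bench power supply is held by two wing-headed quarter-turn fasteners, but one of its two slots is still empty. Take the wing-headed fastener from the white rack, line it up with the empty slot, push it in fully home and turn it a quarter turn (either way), so that its wing stands crosswise to the slot like its locked twin; then let go. Leave the round knob and the star knob in the rack.

Things in the scene. Friction and masses are not known exactly. Their poses are not given: they have to be found in the camera images.
- fastener: Loose fastener, upright in a hole of the white rack (fixed, top 40 mm over bench, holes 90 mm apart). Origin: centre of underside of its 60 mm flange, 6 mm thick, lying on the rack. Above: grey wing grip 44 mm along x, 14 mm along y, its top 38 mm over origin. Below: 14 mm shank ending in a steel crossbar 38 mm along x, 10 mm wide, 15 to 25 mm under origin; lifts straight out. 0.11 kg.
- slot: Empty one of the 2 slots (170 mm apart) in the cover of the fixed grey supply, 180 x 280 mm, 90 mm high. Origin: slot's centre on the cover's top. Slot 50 mm along x, 22 mm along y, steel frame; plate 8 mm, hollow to 40 mm below. Crossbar enters with wing along x (within 15 deg); once fastener origin is under 7 mm above the cover it turns freely, no spring or stop. Home: flange flat on the cover.
- round_knob: Bystander in the rack: a grey round knob 46 mm across on a 56 mm flange, its top 32 mm above its origin (centre of the flange's underside, on the rack's top). Leave it there.
- star_knob: Bystander in the rack: a grey five-lobed star knob about 51 mm across on a 56 mm flange, its top 28 mm above its origin (centre of the flange's underside, on the rack's top). Leave it there.
Things that resemble listed ones, but are neither listed nor needed, are in the scene too. What is shaped like the fastener but black or purple is not meant.

How it is judged:
On the way:
1. the fastener's crossbar is in the empty slot, wing in line with the slot (z of fastener in the frame of slot below 0.012 m and horizontal distance between fastener and slot below 0.015 m and angle between the x axis of fastener and the x axis of slot, either way round below 0.5 rad).
At the end, for the whole second after the job is handed in: The fastener sits in the slot that was empty, its flange flat on the cover (origin within 4 mm of the cover's height, within 15 mm of the slot's centre, upright within about 8 degrees), its wing crosswise to the slot to within 25 degrees, released and at rest (z of fastener in the frame of slot between -0.004 and 0.004 m and horizontal distance between fastener and slot below 0.015 m and angle between the x axis of fastener and the x axis of slot, either way round above 1.13 rad and angle between fastener's own z axis and vertical below 0.15 rad and linear speed of fastener below 0.02 m/s); the robot touches nothing.
It fails at once if the round knob or the star knob was moved more than 40 mm (distance of any of round_knob, star_knob from where it was at the start of the episode above 0.04 m).
It also fails if it takes over 48 s, if anything falls off the work surface, if the arm or the gripper's body presses on something with over 40 N, if the wrist force passes 120 N, or if a joint passes its speed limit or range.

## Robot

A 7-joint arm with a two-finger parallel gripper is mounted at the origin on the work surface. World frame = base frame: x ahead of the robot, y to its left, z up, the work surface at z = 0. Lengths are in m, angles in rad, forces in N, time in s.
With the tool pointing down it reaches from about 0.4 to 0.9 m from the base axis. Payload 5.5 kg.
Tool frame: the origin (TCP) lies midway between the tips of the shut fingers; the grasp point (between the pads) lies 19 mm behind it (manip.grip_depth is the distance from the TCP to the grasp point, in m); z points along the fingers, y is the line along which they close (so a half turn about z gives the same grasp; the last joint's range is limited). The gripper opens to 92 mm and grips with 3 to 60 N. Pads are 19 mm wide; open, the fingers measure 130 mm over their backs; the gripper's body (75 mm by 190 mm) begins 47 mm behind the grasp point.
Start: joints at [-1.081, 0.501, -0.427, 1.55, 0.221, 1.138, -0.21], TCP at [0.146, 0.633, 0.195] pointing down, gripper open.
Joint ranges: [-2.88, 2.88], [-0.31, 2.03], [-1.54, 1.56], [0.2, 2.42], [-1.41, 4.55], [0.19, 2.02], [-2.57, 2.57]. Speed limits (rad/s): [2.57, 2.57, 3.14, 3.14, 3.14, 3.14, 3.14].

## Interface

Orientations are given as a unit quaternion [x, y, z, w].
In Python, from bench import manip, effector, viewer gives the robot as it stands. Calls block until the motion is done:
- manip.move_pose(position, orientation): joint-space move of the TCP to a pose.
- manip.servo_line(position, ori=None, vel=0.15): straight line of the TCP; ori=None keeps the orientation; vel is the mean speed in m/s.
- manip.movej(angles): joint-space move.
- effector.open_jaws() and effector.close(f_grip=None): open the fingers fully, or close them until they stop; f_grip is the grip in N (None keeps the last).
- manip.sleep(seconds).
- manip.solve_ik(position, orientation): joint angles nearest the present ones, or None.
- viewer.get_image(name): name is "scene" or "side" or "wrist"; returns the picture (420x560x3 uint8, red, green, blue); there is no depth.
- viewer.get_calibration(name): a dict with "vfov" (degrees; the focal length in pixels is half the picture's height over the tangent of half this angle, whatever the lens; pixels are square), "cx", "cy" (the principal point, pixels), "dist_coeffs" ([k1, k2, p1, p2, k3] as OpenCV has them; the pictures are not rectified), "eye" and "attitude" of the camera in the world. Camera axes: x right, y down, z forward; pixel columns grow to the right and rows downward; lengths in m; the calibration is good to about 2 mm. A picture is of the moment at which its call begins: read the wrist's pose just before it. get_calibration takes no time and is no camera call; for the wrist camera it gives the pose at the moment of the call.
A pose or a line that the arm cannot do raises manip.PlanningError and nothing moves.
- manip.hand_in(): hands the job in; it is judged then, once.
Readings, each from a call of its own:
- manip.current_clock(): time.
- manip.current_q(): joint angles.
- manip.current_joint_velocities(): joint speeds.
- manip.current_tau(): joint torques, N m.
- manip.current_tool_pos(): TCP position.
- manip.current_tcp_rot(): TCP orientation.
- manip.current_force(): force on the tool from outside, world axes, zero at the start.
- manip.current_wrist_torque(): the same for the moment, N m.
- manip.current_finger_gap(): finger opening in m.
- manip.current_gripper_force(): force on a finger pad.
Only numpy, scipy, OpenCV 4.12 (cv2) and the standard library are available. Lean on these libraries where they do the work, as an engineer would, in place of code of your own. Each camera call takes 0.05 s, during which the arm holds its last target. There are 200 camera calls.

## Working session

There is one attempt and no reset: what is moved stays moved. The work goes in short steps, each a Python script; the robot and the scene stay as the last script left them, time stands still between calls to the robot, and variables do not carry over. Pictures are saved under pics/ and viewed, at most 10 in all, crops included, and the job is handed in when it is done.

```bash
mkdir -p pics; cat > h.py <<'E'
import numpy as np, cv2
from scipy.spatial.transform import Rotation as R
from bench import manip, effector, viewer
def snap(n,f=None):
    c=viewer.get_calibration(n); im=viewer.get_image(n)
    if f: cv2.imwrite('pics/'+f,im[...,::-1])
    return im,c
def KD(c):
    f=210/np.tan(np.radians(c['vfov'])/2)
    return np.array([[f,0,c['cx']],[0,f,c['cy']],[0,0,1.]]),np.array(c['dist_coeffs'],float)
def rot(c):
    a=np.array(c['attitude'],float)
    return a if a.shape==(3,3) else R.from_quat(a).as_matrix()
def cast(c,px,z):
    K,D=KD(c); p=cv2.undistortPoints(np.array(px,float).reshape(-1,1,2),K,D)[:,0]
    d=np.c_[p,np.ones(len(p))]@rot(c).T; e=np.array(c['eye'])
    return e+d*((z-e[2])/d[:,2])[:,None]
def proj(c,P):
    K,D=KD(c); r=rot(c).T
    return cv2.projectPoints(np.array(P,float).reshape(-1,3),cv2.Rodrigues(r)[0],-r@np.array(c['eye']),K,D)[0][:,0]
E
python3 - <<'E'
from h import *
a,c=snap('scene','s.png'); b,d=snap('side','d.png'); w,e=snap('wrist','w.png')
print(c,d,e,manip.current_tcp_rot(),manip.current_clock())
E
```

```text
{'vfov': 46.55836392527132, 'cx': 278.9758074875028, 'cy': 210.77062083709896, 'dist_coeffs': array([0.05619162, 0.        , 0.        , 0.        , 0.        ]), 'eye': array([1.05223534, 0.50485089, 0.8634544 ]), 'attitude': array([ 0.35076731,  0.85144837, -0.3568161 , -0.15709947])} {'vfov': 46.407772681294986, 'cx': 281.8278850021747, 'cy': 211.14612260171924, 'dist_coeffs': array([0.02192654, 0.        , 0.        , 0.        , 0.        ]), 'eye': array([0.22257858, 0.58155684, 0.71941238]), 'attitude': array([-0.18811985,  0.89573112, -0.39659797,  0.07061681])} {'vfov': 68.24511651366585, 'cx': 279.2672373623828, 'cy': 208.7841333661784, 'dist_coeffs': array([-0.04467077,  0.        ,  0.        ,  0.        ,  0.        ]), 'eye': array([0.06548011, 0.65183009, 0.38324378]), 'attitude': array([0.77301777, 0.61511359, 0.09592736, 0.12197024])} [ 1.13088943e-01  9.93584596e-01 -7.25718679e-04 -1.19205350e-04] 0.15
```

View pics/s.png

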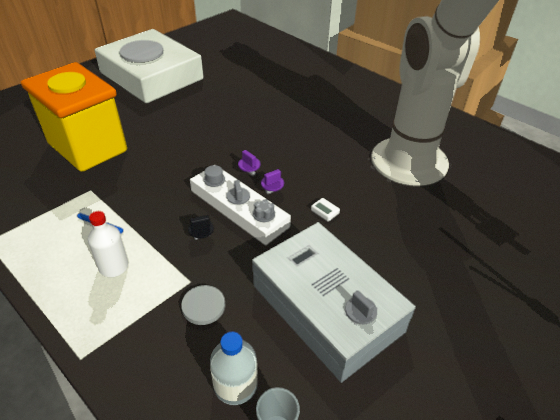

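View pics/d.png

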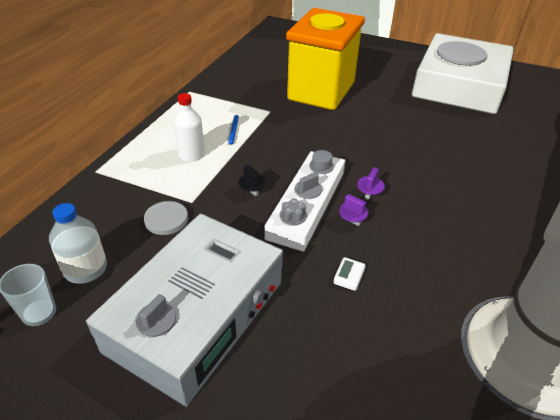

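The scene view shows the wing fastener in the middle of the rack (scene ~(238,192), side ~(309,186)). The empty slot is at scene ~(303,256) and side ~(222,249), and its locked twin is at scene ~(361,308) and side ~(157,317).

```bash
python3 - <<'E'
from h import *
for n,f,s,t in(('scene',(238,195),(303,256),(361,310)),('side',(309,188),(222,249),(157,320))):
    c=viewer.get_calibration(n)
    print(cast(c,[f],.046),cast(c,[s],.09),cast(c,[t],.096))
c=viewer.get_calibration('wrist'); T=R.from_quat(manip.current_tcp_rot()).as_matrix()
print(T, T.T@(c['eye']-manip.current_tool_pos()), T.T@rot(c))
for yaw in np.arange(0,360,30):
    q=(R.from_euler('z',yaw,degrees=True)*R.from_euler('x',180,degrees=True)).as_quat()
    print(yaw,[ (np.round(s,2) if (s:=manip.solve_ik(p,q)) is not None else None) for p in ([.36,.43,.3],[.44,.43,.25])] if 0 else '')
E
```

```text
[[ 0.47709941 -0.18991116  0.046     ]] [[0.5367913  0.08211361 0.09      ]] [[0.5602497  0.25082283 0.096     ]]
[[ 0.47326912 -0.19232597  0.046     ]] [[0.53613899 0.07772464 0.09      ]] [[0.55258997 0.25103718 0.096     ]]
[[-9.74421754e-01  2.24726690e-01 -4.01022715e-04]
 [ 2.24727037e-01  9.74420729e-01 -1.41516419e-03]
 [ 7.27396815e-05 -1.46908742e-03 -9.99998918e-01]] [ 0.08278848  0.00021587 -0.18924516] [[-1.46170044e-04 -9.51822414e-01 -3.06649753e-01]
 [ 9.99999989e-01 -1.32465481e-04 -6.55028344e-05]
 [ 2.17265589e-05 -3.06649759e-01  9.51822423e-01]]
0 
30 
60 
90 
120 
150 
180 
210 
240 
270 
300 
330
```

View pics/w.png

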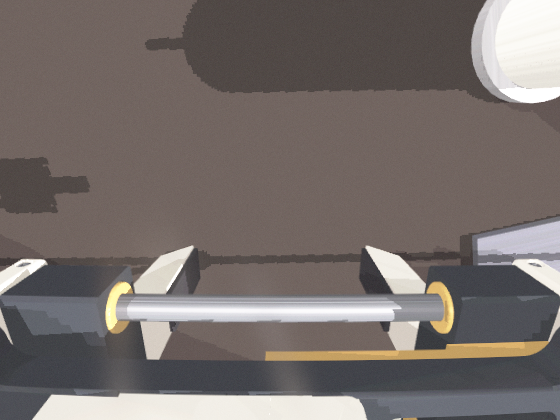

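The wrist view at the start shows only bare bench and the fingers. I'll look from above at the slot first, then the fastener.

```bash
cat >> h.py <<'E'
def quat(yaw): # tool down, tool x axis at yaw (rad)
    return (R.from_euler('z',yaw)*R.from_euler('x',np.pi)).as_quat()
LO=np.array([-2.88,-.31,-1.54,.2,-1.41,.19,-2.57]);HI=np.array([2.88,2.03,1.56,2.42,4.55,2.02,2.57])
def scan(p):
    o=[]
    for y in np.radians(np.arange(-180,180,15)):
        s=manip.solve_ik(np.array(p),quat(y))
        if s is not None: o.append((int(np.degrees(y).round()),round(float(np.abs(s-manip.current_q()).max()),2),np.round(np.minimum(s-LO,HI-s).min(),2)))
    return o
def look(t,yaw,h,f,off=.05):
    p=np.array(t[:2])-off*np.array([np.cos(yaw),np.sin(yaw)])
    manip.move_pose([*p,h],quat(yaw)); return snap('wrist',f)
E
python3 - <<'E'
from h import *
print(scan([.53,.08,.26]));print(scan([.475,-.19,.2]))
E
```

```text
[(-180, 1.57, np.float64(0.52)), (-165, 1.82, np.float64(0.52)), (-150, 2.08, np.float64(0.52)), (-135, 2.33, np.float64(0.45)), (-120, 2.58, np.float64(0.2)), (-105, 2.46, np.float64(0.25)), (-90, 2.72, np.float64(0.06)), (-75, 2.21, np.float64(0.02)), (-60, 2.1, np.float64(0.19)), (-45, 1.84, np.float64(0.19)), (-30, 1.74, np.float64(0.42)), (-15, 1.57, np.float64(0.42)), (0, 1.5, np.float64(0.52)), (15, 1.25, np.float64(0.52)), (30, 1.0, np.float64(0.51)), (45, 0.74, np.float64(0.51)), (60, 0.75, np.float64(0.51)), (75, 0.76, np.float64(0.51)), (90, 0.78, np.float64(0.51)), (105, 0.81, np.float64(0.51)), (120, 0.83, np.float64(0.51)), (135, 0.86, np.float64(0.51)), (150, 1.06, np.float64(0.52)), (165, 1.31, np.float64(0.52))]
[(-180, 2.24, np.float64(0.51)), (-165, 2.5, np.float64(0.28)), (-150, 2.76, np.float64(0.02)), (-135, 2.4, np.float64(0.25)), (-120, 2.67, np.float64(0.11)), (-105, 2.29, np.float64(0.07)), (-90, 2.03, np.float64(0.19)), (-75, 1.79, np.float64(0.19)), (-60, 1.68, np.float64(0.42)), (-45, 1.55, np.float64(0.5)), (-30, 1.34, np.float64(0.5)), (-15, 1.11, np.float64(0.5)), (0, 1.1, np.float64(0.5)), (15, 1.09, np.float64(0.5)), (30, 1.08, np.float64(0.5)), (45, 1.07, np.float64(0.5)), (60, 1.05, np.float64(0.5)), (75, 1.01, np.float64(0.5)), (90, 0.98, np.float64(0.5)), (105, 0.99, np.float64(0.5)), (120, 1.2, np.float64(0.5)), (135, 1.46, np.float64(0.5)), (150, 1.71, np.float64(0.51)), (165, 1.97, np.float64(0.51))]
```

```bash
python3 - <<'E'
from h import *
import json
def sv(c,n): np.save(n,np.r_[c['vfov'],c['cx'],c['cy'],c['dist_coeffs'],c['eye'],c['attitude']])
im,c=look([.536,.08],np.pi/2,.26,'w_slot.png'); sv(c,'c_slot')
im,c=look([.475,-.19],np.pi/2,.22,'w_fast.png'); sv(c,'c_fast')
print(manip.current_clock())
E
```

```text
3.8917
```

View pics/w_slot.png

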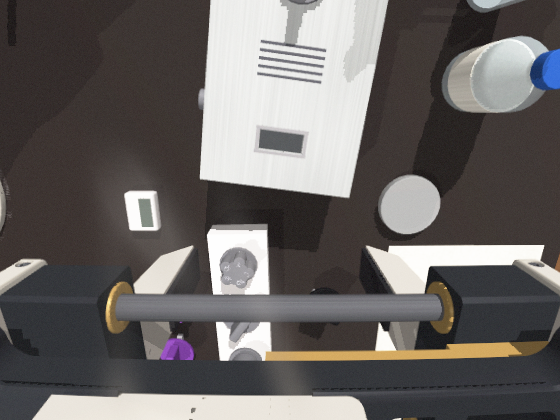

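View pics/w_fast.png

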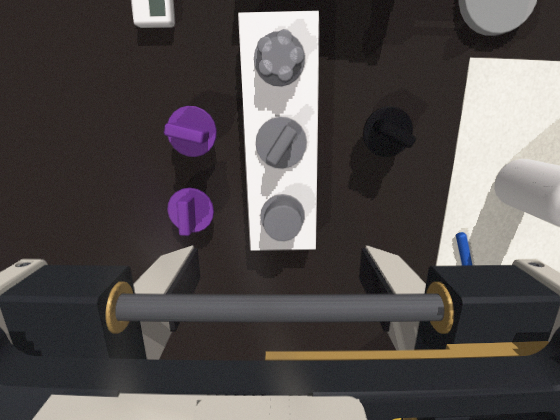

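The slot view shows the framed slot at ~(282,141), nearly along the image x axis. The fastener view shows the wing fastener at ~(281,143), with the star knob at (279,57) and the round knob at (282,217). The wing runs diagonally, roughly (270,163) to (294,126).

```bash
cat > m.py <<'E'
from h import *
def ld(n):
    a=np.load(n); return dict(vfov=a[0],cx=a[1],cy=a[2],dist_coeffs=a[3:8],eye=a[8:11],attitude=a[11:])
c=ld('c_slot.npy'); g=cv2.imread('pics/w_slot.png',0)
for nm,t in(('dark',110),('frame',190)):
    m=(g<t).astype(np.uint8); m[:110]=0;m[172:]=0;m[:,:235]=0;m[:,325:]=0
    n,l,st,_=cv2.connectedComponentsWithStats(m); i=1+st[1:,4].argmax()
    ct=cv2.findContours((l==i).astype(np.uint8),0,1)[0][0][:,0]
    r=cv2.minAreaRect((cast(c,ct,.09)[:,:2]*1000).astype(np.float32)); print(nm,st[i],r)
c=ld('c_fast.npy'); g=cv2.imread('pics/w_fast.png',0)
x0,y0,s=240,105,8; cr=cv2.resize(g[y0:180,x0:320],None,fx=s,fy=s,interpolation=cv2.INTER_CUBIC)
L=cv2.createLineSegmentDetector().detect(cr)[0][:,0]
out=cv2.cvtColor(cv2.normalize(cr,None,0,255,cv2.NORM_MINMAX),cv2.COLOR_GRAY2BGR)
for k,e in enumerate(L):
    if np.hypot(e[2]-e[0],e[3]-e[1])<90: continue
    P=(e.reshape(2,2)+.5)/s-.5+[x0,y0]; W=cast(c,P,.078); d=W[1]-W[0]
    print(k,P.round(1).tolist(),W[:,:2].round(4).tolist(),np.degrees(np.arctan2(d[1],d[0])).round(1))
    q=e.astype(int); cv2.line(out,q[:2],q[2:],(0,0,255),2); cv2.putText(out,str(k),q[:2].tolist(),0,.8,(0,255,0),2)
cv2.imwrite('pics/crop.png',out)
E
python3 m.py
```

```text
dark [259 130  44  23 745] ((537.97119140625, 80.65875244140625), (19.6912784576416, 48.33628845214844), 82.70817565917969)
frame [258 128  47  26 882] ((538.1927490234375, 80.93269348144531), (22.3543758392334, 50.98057556152344), 82.55077362060547)
0 [[242.4, 104.6], [246.2, 179.4]] [[0.4392, -0.1499], [0.4408, -0.2276]] -88.8
1 [[316.4, 179.3], [317.7, 104.6]] [[0.5174, -0.2274], [0.5159, -0.1497]] 91.2
4 [[257.4, 130.1], [265.1, 121.1]] [[0.4541, -0.1752], [0.4621, -0.1662]] 48.4
```

View pics/crop.png

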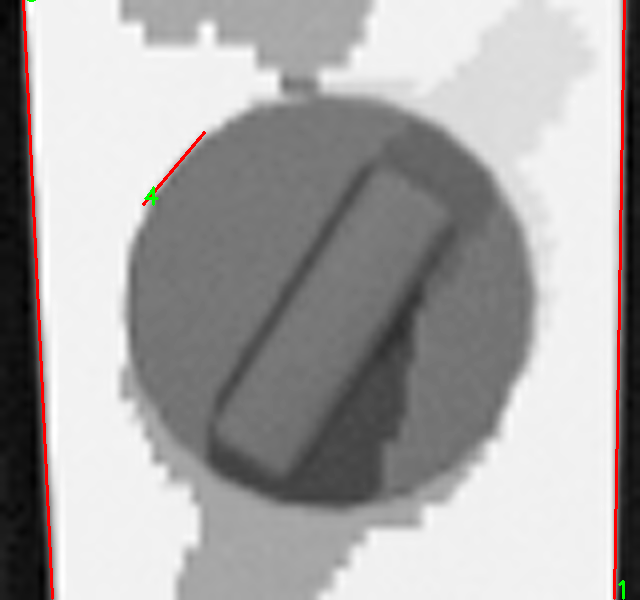

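The crop shows the wing top face with corners at crop pixels (378,168), (452,215), (288,477) and (215,425). I'll cast those at z = 0.078 and grasp.

```bash
python3 - <<'E'
from h import *
import m
P=(np.array([[378,168],[452,215],[288,477],[215,425]])+.5)/8-.5+[240,105]
W=cast(m.c,P,.078)[:,:2]; r=cv2.minAreaRect((W*1000).astype(np.float32)); C=np.array(r[0])/1000
d=W[0]+W[1]-W[2]-W[3]; yaw=np.arctan2(d[1],d[0]); print(r,C,np.degrees(yaw))
np.save('fast',[*C,yaw]); q=quat(yaw)
manip.move_pose([*C,.14],q); manip.servo_line([*C,.049],vel=.08); print(manip.current_force())
effector.close(f_grip=35); print('gap',manip.current_finger_gap(),manip.current_gripper_force(),manip.current_force(),manip.current_tool_pos())
manip.servo_line([*C,.2],vel=.1); print('gap',manip.current_finger_gap(),manip.current_force(),manip.current_clock())
S=[.5381,.0808]; a=np.radians(-7.4)
manip.move_pose([*S,.2],quat(a)); snap('side','held.png'); print(manip.current_tool_pos(),manip.current_finger_gap(),manip.current_force(),manip.current_clock())
E
```

```text
dark [259 130  44  23 745] ((537.97119140625, 80.65875244140625), (19.6912784576416, 48.33628845214844), 82.70817565917969)
frame [258 128  47  26 882] ((538.1927490234375, 80.93269348144531), (22.3543758392334, 50.98057556152344), 82.55077362060547)
0 [[242.4, 104.6], [246.2, 179.4]] [[0.4392, -0.1499], [0.4408, -0.2276]] -88.8
1 [[316.4, 179.3], [317.7, 104.6]] [[0.5174, -0.2274], [0.5159, -0.1497]] 91.2
4 [[257.4, 130.1], [265.1, 121.1]] [[0.4541, -0.1752], [0.4621, -0.1662]] 48.4
((478.5166320800781, -190.5709686279297), (40.53099060058594, 11.945460319519043), 58.10230255126953) [ 0.47851663 -0.19057097] 57.69038648415753
[ 0.08523702 -0.14356525  0.8920752 ]
gap 0.0005224624917843652 0.0 [-0.02805741 -0.42664847  0.41222925] [ 0.47852743 -0.19056738  0.04901264]
gap 0.0005640149490476886 [ 0.07998316  0.45052724 -1.17148988] 8.9083
[0.53815037 0.0796331  0.19995355] 0.00018199021906572109 [-0.25544397 -0.02663689  0.21718241] 10.425
```

View pics/held.png

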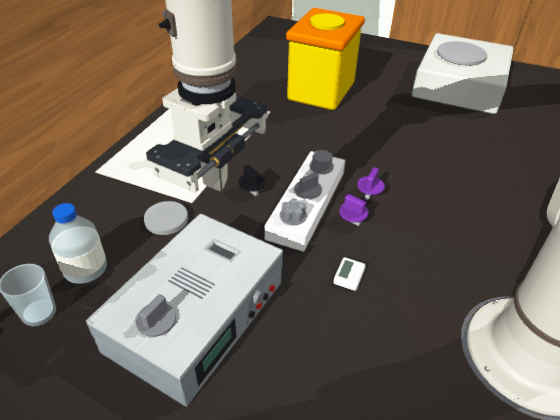

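The side picture shows the gripper shut and empty, with the fastener still in the rack at ~(309,186), so the grasp missed. I'll check scale and whether anything moved.

```bash
python3 - <<'E' | tail -n +7
from h import *
import m
a=cv2.imread('pics/d.png').astype(int);b=cv2.imread('pics/held.png').astype(int)
df=(abs(a-b).max(2)>30)[150:250,262:350]; ys,xs=np.nonzero(df); print('diff',df.sum(),(xs.min()+262,xs.max()+262,ys.min()+150,ys.max()+150) if len(xs) else '')
X=cast(m.c,[[279,57],[282,217]],.062); print('knob spacing',np.linalg.norm(X[0]-X[1]),X)
cs=viewer.get_calibration('side'); print(proj(cs,[manip.current_tool_pos(),[.4785,-.1906,.078],[.4785,-.1906,.046]]))
print(manip.current_finger_gap())
effector.open_jaws(); print(manip.current_finger_gap())
im,c=look([.4785,-.1906],np.pi/2,.22,'w2.png'); np.save('c2',np.r_[c['vfov'],c['cx'],c['cy'],c['dist_coeffs'],c['eye'],c['attitude']])
i,_=snap('side'); j,_=snap('scene')
cv2.imwrite('pics/two.png',np.hstack([cv2.resize(im[90:200,220:340],None,fx=3,fy=3),cv2.resize(j[140:250,180:300],None,fx=3,fy=3)])[...,::-1]); print(manip.current_clock())
E
```

```text
knob spacing 0.17399780300880455 [[ 0.47637333 -0.10263678  0.062     ]
 [ 0.48027972 -0.27659073  0.062     ]]
[[216.1940564  202.1709161 ]
 [307.30359578 176.12665618]
 [306.44134013 187.81580884]]
0.00018199021906572109
0.09139637696177458
14.0083
```

View pics/two.png

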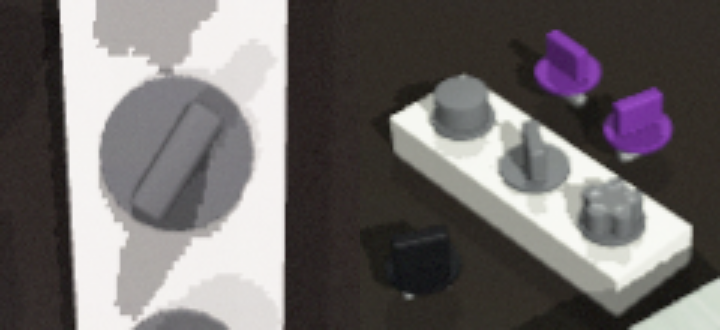

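The wing is unmoved and its position is right. In held.png, though, the visible fingertips end near (222,190), while the reported TCP projects to (216,202). The real tips may therefore sit above the reported TCP, so I'll measure that with both fixed cameras.

```bash
python3 - <<'E'
from h import *
effector.close(f_grip=10)
t=np.array(manip.current_tool_pos()); print(t,manip.current_tcp_rot(),manip.current_clock()); np.save('tip_t',t)
o=[]
for n in('side','scene'):
    im,c=snap(n); u=proj(c,[t,t+[0,0,.03]]); x,y=np.clip(u[0].astype(int)-[50,75],0,[440,300]); print(n,x,y,u)
    k=cv2.resize(im[y:y+150,x:x+100],None,fx=4,fy=4,interpolation=cv2.INTER_CUBIC)
    for p,col in zip(u,((255,0,0),(0,255,0))): cv2.drawMarker(k,tuple(int(v) for v in (p-[x,y])*4+1.5),col,0,16,1)
    o.append(k)
cv2.imwrite('pics/tip.png',np.hstack(o)[...,::-1])
E
```

```text
[ 0.47851903 -0.2405743   0.22000709] [ 7.07108869e-01  7.07104693e-01  1.93368985e-05 -1.98586742e-06] 15.4417
side 270 30 [[320.50172054 105.4190897 ]
 [321.68995778  91.71275633]]
scene 169 53 [[219.47447913 128.03117054]
 [218.54085517 116.78314789]]
```

View pics/tip.png

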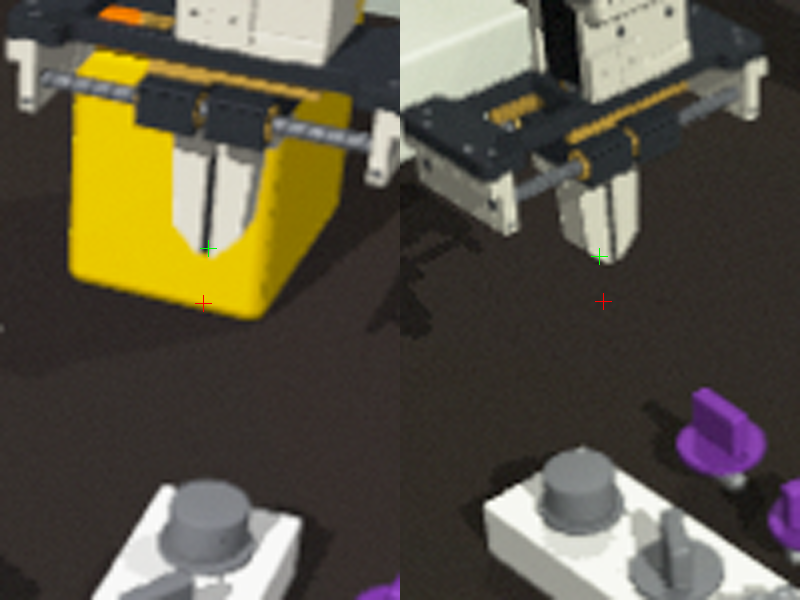

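The composite shows the real tips (side crop ~(209,255), scene crop ~(606,262)) about 27–33 mm above the reported TCP, with no clear sideways error. I'll measure the offset by a light touch of the shut fingers on the wing top (z = 0.078), then grasp with the correction.

```bash
python3 - <<'E'
from h import *
x,y,yaw=np.load('fast.npy'); q=quat(yaw)
manip.move_pose([x,y,.075],q); f0=np.array(manip.current_force())[2]; z=.054
manip.servo_line([x,y,z],vel=.08)
while z>.036:
    z-=.0015; manip.servo_line([x,y,z],vel=.03); f=manip.current_force()[2]-f0
    if abs(f)>4: break
print('touch',z,f,manip.current_tool_pos(),manip.current_clock())
zt=manip.current_tool_pos()[2]; np.save('zt',zt)
manip.servo_line([x,y,.085],vel=.1)
if abs(f)>4 :
    effector.open_jaws(); g=zt-.078+.051
    try:
        z=.085
        manip.servo_line([x,y,g+.015],vel=.1)
        while z>g and abs(manip.current_force()[2]-f0)<6:
            z=max(g,min(z,manip.current_tool_pos()[2])-.004); manip.servo_line([x,y,z],vel=.06)
        print('at',z,g,manip.current_force())
        effector.close(f_grip=35); print('gap',manip.current_finger_gap(),manip.current_gripper_force(),manip.current_force())
    except manip.PlanningError as e: print(e)
print(manip.current_tool_pos(),manip.current_clock())
E
```

```text
touch 0.04499999999999999 15.01257852010938 [ 0.47877282 -0.19068054  0.04643951] 18.1083
at 0.01943951461784616 0.01943951461784616 [-0.01900716 -0.21678774  0.12950842]
gap 0.014030745500794676 34.99801576137543 [-8.29561177e-01 -6.87843997e-04  1.35359722e-01]
[ 0.47850332 -0.19058644  0.01942329] 22.9583
```

Grasped: the gap reads 14 mm. Next I carry, insert, turn and release.

```bash
python3 - <<'E'
from h import *
x,y,_=np.load('fast.npy'); S=[.5381,.0808]; a=np.radians(-7.4); z0=manip.current_tool_pos()[2]; home=z0+.05
manip.servo_line([x,y,.15],vel=.15); print('gap',manip.current_finger_gap(),manip.current_force())
manip.move_pose([*S,.15],quat(a)); manip.servo_line([*S,home+.032],vel=.15)
f0=manip.current_force()[2]; z=home+.032; print(f0,manip.current_clock())
manip.servo_line([*S,home+.018],vel=.06); print('enter',manip.current_force()[2]-f0)
if abs(manip.current_force()[2]-f0)<8:
    for z in home+np.array([.010,.004,.002,.001,0,-.001,-.002]):
        manip.servo_line([*S,z],vel=.05); f=manip.current_force()[2]-f0; print(round(z-home,4),round(f,2))
        if f>6: break
print(home,manip.current_tool_pos(),manip.current_force(),manip.current_finger_gap(),manip.current_clock())
snap('side','ins.png')
E
```

```text
gap 0.013795791848581556 [ 0.36725324  0.36286561 -1.1293615 ]
-1.3697148936455887 25.8917
enter 0.41194366074342315
0.01 0.95
0.004 0.44
0.002 0.12
0.001 0.37
0.0 0.3
-0.001 9.93
0.06942328899483913 [0.53821506 0.08084768 0.06942422] [-3.16475577 -0.57288741  8.56121547] 0.013779952804714907 27.85
```

It is fully home, with contact at the expected height. Turning a quarter turn.

```bash
python3 - <<'E'
from h import *
S=[.5381,.0808]; z=.0694
for d in (15,30,45,60,75,90):
    q=quat(np.radians(-7.4+d)); s=manip.solve_ik([*S,z],q)
    if s is None or np.abs(s-manip.current_q()).max()>.7: print('jump',d,s,manip.current_q()); break
    manip.movej(s); print(d,np.round(manip.current_force(),1),np.round(manip.current_wrist_torque(),2))
print(manip.current_tool_pos(),manip.current_finger_gap(),manip.current_clock())
if d==90:
    effector.open_jaws(); print(manip.current_force())
    manip.servo_line([*S,.16],vel=.12); 
    a,_=snap('side'); b,_=snap('scene'); print(manip.current_clock())
    cv2.imwrite('pics/end.png',np.hstack([cv2.resize(a[200:360,80:290],None,fx=1.9,fy=1.9),cv2.resize(b[210:370,230:440],None,fx=1.9,fy=1.9)])[...,::-1])
E
```

```text
15 [ 0.5  0.5 -0. ] [-0.01  0.19 -0.01]
30 [0.1 0.2 0.5] [-0.05  0.09 -0.01]
45 [0.3 0.1 1.1] [-0.11  0.1  -0.01]
60 [-0.5  1.   1.3] [-0.07  0.08  0.05]
75 [-0.4 -0.8  1.3] [-0.06  0.07  0.05]
90 [ 0.7 -0.   2. ] [-0.09  0.05  0.07]
[0.53817999 0.08078643 0.06942958] 0.013732810240500588 29.8917
[ 0.61866008 -0.56123849 -0.25003806]
32.1917
```

View pics/end.png

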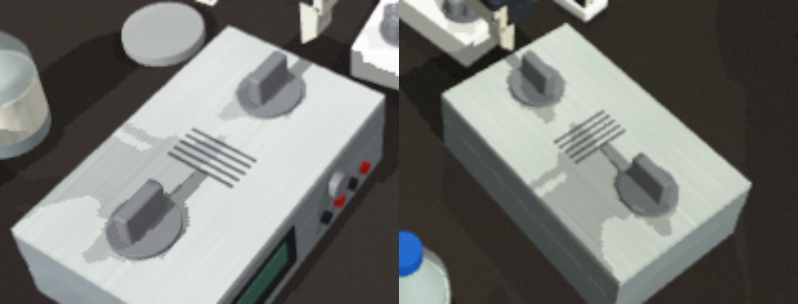

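The picture shows the fastener flat on the cover (side crop ~(270,85)), its wing parallel to its twin's, and the gripper clear. Handing in.

```bash
python3 -c "
from h import *
print(manip.hand_in())"
```

```text
the job is handed in; nothing more can be done
None
```

The fastener is seated flat in the formerly empty slot, turned a quarter turn parallel to its locked twin, and released; I handed in at about 32 s, and no verdict came back. My first grasp closed on nothing because the real fingertips sit about 30 mm above the reported TCP, and the second, corrected for that, worked.

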